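Hook the meringue tray out from under the wire rack

TASK

The baking trays under the wire rack are hot, so take the pull hook off its wooden stand, put its prong down through the steel eye on the tray of peaked meringues and drag that tray along the worktop, straight out until all of it is clear of the rack. Then lay the hook back on its stand the way it was. Do not touch the trays with the robot itself, do not lift the meringue tray, and leave the biscuit tray where it is.

Things in the scene. Friction and masses are not known exactly. Their poses are not given: they have to be found in the camera images.
- pull_hook: Pull hook, 0.15 kg: dark wood bar handle, then an 8 mm steel rod bent down into a prong. Origin: grip point on the handle's long axis, near the centre of mass; x to the prong, z up. Handle x -65..+55, 20 wide (y), z -11..+11 mm. Rod runs to x +90, bends down to z -48; its end curls back to x +84, lowest metal z -62. Starts level on its stand, origin 86 mm above the worktop.
- hook_tip (a point): End of the prong of the pull hook, at x +85, y 0, z -60 mm in the hook's frame (the metal ends 2 mm lower).
- hook_stand: Fixed wooden stand of the hook, left or right of the trays. Origin: underside; x along the lying handle. Base x -80..+70, 70 wide, 10 thick. Two uprights 14 thick at x -55 and +45: seats 75 mm high, in open-topped notches 46 wide whose cheeks reach 89 mm. The fingers have free room between the uprights, x -48..+38. The hook's origin starts within 10 mm of above the stand's origin.
- meringue_tray: Dark steel tray, about 0.5 kg, loose on the worktop, with six white peaked meringues. Origin: centre of its underside; x points away from its eye, into the rack; z up. 150 long (x), 140 wide (y), walls 25 high, meringues up to 42 mm above the worktop. Its front wall (x -75), which carries the eye, starts about 40 mm out in front of the rack.
- tray_eye (a point): Centre of the meringue tray's eye: a level steel wire ring welded to the front wall, at x -101, y 0, z 26 mm in the tray's frame. 41 mm inside and 55 mm outside diameter, wire 7 mm thick (22.5 to 29.5 mm above the worktop), open from above and below.
- rack: Fixed wire rack on legs over the trays. Origin: middle of its open front edge, on the worktop; x points from there to its back. 200 deep (x 0..+200), 460 wide, 130 high; legs at y -220, 0 and +220, front and back, 8 mm thick. The trays lie in its two bays, near y -105 and +105, either way round. A tray is pulled out along the rack's -x.
- biscuit_tray: The other tray, same size and eye, with six flat oblong biscuits. Not to be moved. Origin and axes as for the meringue tray.

How it is judged:
By the outcome, as a careful person would: the job done as asked, in the order asked, and still so for the second after the job is handed in, with the robot touching nothing.
It also fails if it takes over 51 s, if anything falls off the work surface, if the arm or the gripper's body presses on something with over 40 N, if the wrist force passes 120 N, or if a joint passes its speed limit or range.

ROBOT

A 6-joint arm with a two-finger parallel gripper is mounted at the origin on the work surface. World frame = base frame: x ahead of the robot, y to its left, z up, the work surface at z = 0. Lengths are in m, angles in degrees, forces in N, time in s.
With the tool pointing down it reaches from about 0.3 to 0.75 m from the base axis. Payload 8.5 kg.
Tool frame: the origin (TCP) lies on the centre line of the jaws, within the pads' length; the fingertips stand 11 mm ahead of it and the grasp point (between the pads) lies 8 mm behind it; z points along the fingers, y is the line along which they close (so a half turn about z gives the same grasp; the last joint's range is limited). The gripper opens to 85 mm and grips with 20 to 120 N. Pads are 22 mm wide; open, the fingers measure 114 mm over their backs; the gripper's body (76 mm by 85 mm) begins 54 mm behind the grasp point. The pads swing forward as they close: fully open they stand 13 mm farther back than shut.
Start: joints at [-83.554, 21.807, 74.336, -0, 83.858, -12.336], TCP at [0.177, -0.521, 0.242] pointing down, gripper open.
Joint ranges: [-178.18, 178.18], [-50.72, 133.34], [12.68, 142.11], [-81.47, 261.47], [9.98, 163.14], [-165.26, 165.26]. Speed limits (degrees/s): [136.94, 136.94, 180, 180, 180, 180].

INTERFACE

Orientations are given as a 3x3 rotation matrix whose columns are the frame's x, y, z axes.
In Python, from rig import env, probe_bus, get_image gives the robot as it stands (env), with the cameras as plain functions and the readings (probe_bus).
- The arm moves only by the tool nudge_tcp, called as name([rows], argument=value, ...), one row to a line, values as JSON. Schema: {"type":"object","properties":{"steps":{"type":"array","items":{"type":"object","properties":{"pos":{"type":"array","items":{"type":"number"},"minItems":3,"maxItems":3},"turn":{"type":"number"},"aperture":{"type":"number"}},"additionalProperties":false,"required":["aperture"]},"minItems":1,"maxItems":10},"clamp_n":{"type":"number"},"only":{"type":"string"},"quiet":{"type":"boolean"},"lines":{"type":"string"}},"required":["steps"],"additionalProperties":false}. steps is a list of rows, 1 to 10 of them, each an object with the fields pos (a list: dx, dy, dz in fractions of the full range, 1 being 0.4 m), turn (a turn about the tool's z in shares of 45 degrees (1.0 is 45 degrees)), aperture (the finger opening in m); a field left out counts as zero (the opening has to be given); each row shifts and turns the commanded pose from where the row before left it, along the tool's axes as they then stand; what a row does not reach is not made up. A row lasts 1/10 s, in which the tool goes at most 0.05 m and 8.59 degrees, less where a joint would pass 70% of its speed; a pose out of reach is approached as far as the arm can. The fingers move at their own pace and stop on an object; clamp_n is the grip in N (left out, the last holds). Time passes only in rows, so rows that do not move let the fingers close. The tool returns the time, the measured TCP pose, the force, the opening and the grip force at its end. only (a regular expression) keeps the lines of the reply that match it, lines (a string "A,B") keeps lines A to B, and quiet returns only ok. A shift or turn number past 1, either way, is cut back to 1. Input that does not fit is refused with a message, and nothing moves.
- probe_bus.observe(): the state, without advancing time (a new reading comes with each control period).
- get_image(name): name is "scene" or "top"; returns a dict with "pixels" (400x640x3 uint8, red, green, blue), "K" (3x3 intrinsics, pixels), "distortion" ([k1, k2, p1, p2, k3] as OpenCV has them; the pictures are not rectified), "extrinsics" (4x4, takes a point from world to camera coordinates). Camera axes: x right, y down, z forward; pixel columns grow to the right and rows downward; lengths in m; the calibration is good to about 2 mm. A picture is of the moment at which its call begins. There is no depth.
- env.close_job(): hands the job in; it is judged then, once.
The state is a dict: "time_s": time; "q": joint angles; "qvel": joint speeds; "joint_efforts": joint torques, N m; "position": TCP position; "tool_rot": TCP orientation; "ft_force": force on the tool from outside, world axes, zero at the start; "wrist_torque": the same for the moment, N m; "grip_width": finger opening in m; "gripper_force": force on a finger pad.
Only numpy, scipy, OpenCV 4.12 (cv2) and the standard library are available. Lean on these libraries where they do the work, as an engineer would, in place of code of your own. Each camera call takes 0.05 s, during which the arm holds its last target. There are 200 camera calls.

## Working session

There is one attempt and no reset: what is moved stays moved. The work goes in short steps, Python scripts to look and compute and a tool call to move; the robot and the scene stay as the last step left them, time stands still between calls to the robot, and variables do not carry over. Pictures are saved under pics/ and viewed, at most 10 in all, crops included, and the job is handed in when it is done.

```bash
ls; mkdir -p pics
```

Run:
```python
from rig import env, probe_bus, get_image
import cv2,numpy as np
for n in("scene","top"):
    d=get_image(n); cv2.imwrite(f"pics/{n}0.png",d["pixels"][:,:,::-1]); np.savez(f"pics/{n}0.npz",**d)
    print(n,d["K"],d["distortion"],d["extrinsics"])
o=probe_bus.observe();print(o["time_s"],o["position"],o["tool_rot"],o["grip_width"])
```

```text
pics
rig.py
scene [[447.67187589   0.         312.28057931]
 [  0.         447.67187589 204.88566674]
 [  0.           0.           1.        ]] [0.01577318 0.         0.         0.         0.        ] [[-0.25553296  0.96672689  0.01191762  0.174404  ]
 [ 0.77605521  0.21245339 -0.59380289 -0.43840992]
 [-0.57657716 -0.14248748 -0.80452228  1.54403511]
 [ 0.          0.          0.          1.        ]]
top [[469.57723482   0.         320.32599537]
 [  0.         469.57723482 202.12444256]
 [  0.           0.           1.        ]] [-0.12144318  0.          0.          0.          0.        ] [[ 0.0173481  -0.99983456  0.00546863 -0.01622466]
 [-0.99783486 -0.01765992 -0.063354    0.63300927]
 [ 0.06344009 -0.00435772 -0.99797613  1.10386437]
 [ 0.          0.          0.          1.        ]]
0.1 [ 0.17706087 -0.52046158  0.2417611 ] [[ 9.46753581e-01  3.21959070e-01 -1.18572523e-04]
 [ 3.21958936e-01 -9.46752694e-01  1.33424438e-03]
 [ 3.17313225e-04 -1.30137613e-03 -9.99999103e-01]] 0.08538484462328892
```

View pics/scene0.png

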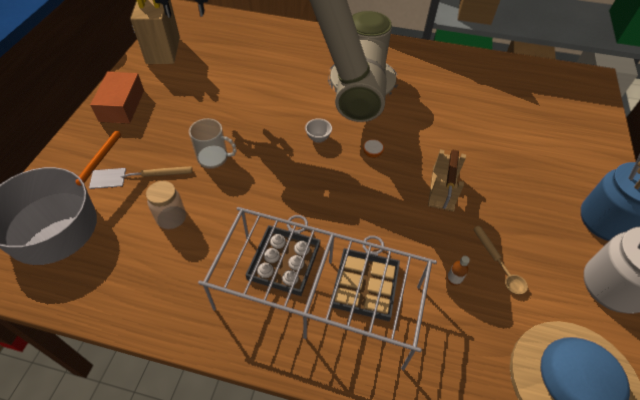

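View pics/top0.png

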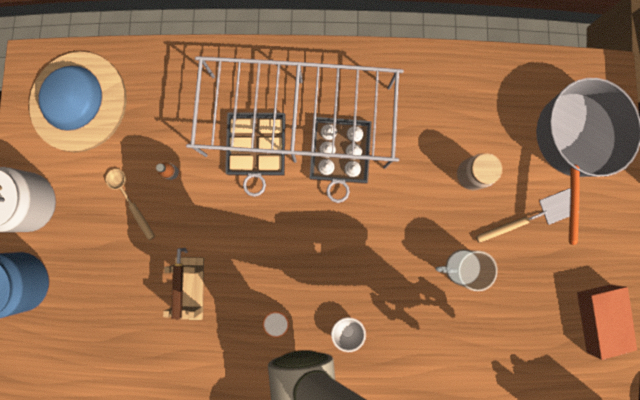

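The scene view shows the meringue tray with its eye at about (298,224), the biscuit tray's eye at (373,244), and the stand with the hook at (447,178). In the top view the meringue eye is at (339,191), the biscuit eye at (255,184) and the hook handle around (178,290), with its prong pointing up (world +x). Next I'll zoom in on the top view.

Create h.py:
```python
import cv2,numpy as np
def ray(d,uv):
    p=cv2.undistortPoints(np.float64(uv).reshape(-1,1,2),d["K"],d["distortion"])[:,0]
    R=d["extrinsics"][:3,:3];t=d["extrinsics"][:3,3]
    return -R.T@t,np.c_[p,np.ones(len(p))]@R
def onz(d,uv,z):
    c,r=ray(d,uv);return c+r*((z-c[2])/r[:,2])[:,None]
def proj(d,P):
    return cv2.projectPoints(np.float64(P).reshape(-1,1,3),cv2.Rodrigues(d["extrinsics"][:3,:3])[0],d["extrinsics"][:3,3],d["K"],d["distortion"])[0][:,0]
def tri(d1,u1,d2,u2):
    c1,r1=ray(d1,u1);c2,r2=ray(d2,u2);r1,r2=r1[0],r2[0]
    s=np.linalg.lstsq(np.c_[r1,-r2],c2-c1,rcond=None)[0];a,b=c1+s[0]*r1,c2+s[1]*r2
    return (a+b)/2,np.linalg.norm(a-b)
```

Run:
```python
import cv2,numpy as np
from h import *
t=cv2.imread("pics/top0.png");s=cv2.imread("pics/scene0.png")
z=lambda im,x,y,w,h,k:cv2.resize(im[y:y+h,x:x+w],None,fx=k,fy=k,interpolation=cv2.INTER_CUBIC)
a=z(t,150,240,66,90,6);b=z(t,236,140,66*2,60,6)[:, :]
c=np.zeros((540,396+0,3),np.uint8)
a2=z(s,420,140,60,75,6)
m=np.zeros((540,770,3),np.uint8);m[:540,:396]=a;m[:450,400:760]=a2
cv2.imwrite("pics/crop1.png",m)
n=np.zeros((580,800,3),np.uint8);n[:]=0
e=z(t,236,135,133,75,6);n[:450,:798]=e
cv2.imwrite("pics/crop2.png",n[:450])
d=dict(np.load("pics/top0.npz"))
print(onz(d,[[339,191],[255,184]],.026),onz(d,[[178,290],[180,252]],.086),onz(d,[[190,147],[398,159]],.13))
```

```text
[[ 0.6602006  -0.04918938  0.026     ]
 [ 0.67347747  0.15183156  0.026     ]] [[0.42449548 0.31308613 0.086     ]
 [0.51034197 0.31062337 0.086     ]] [[ 0.74247508  0.28373179  0.13      ]
 [ 0.72354581 -0.17258402  0.13      ]]
```

View pics/crop1.png

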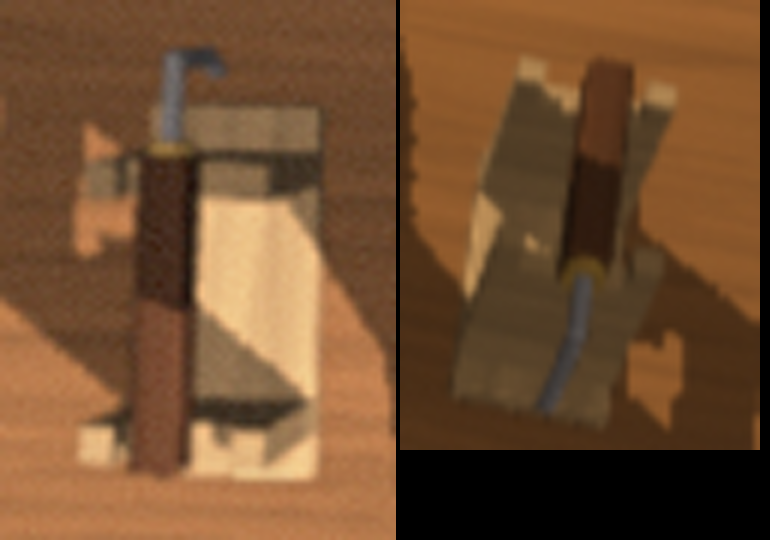

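View pics/crop2.png

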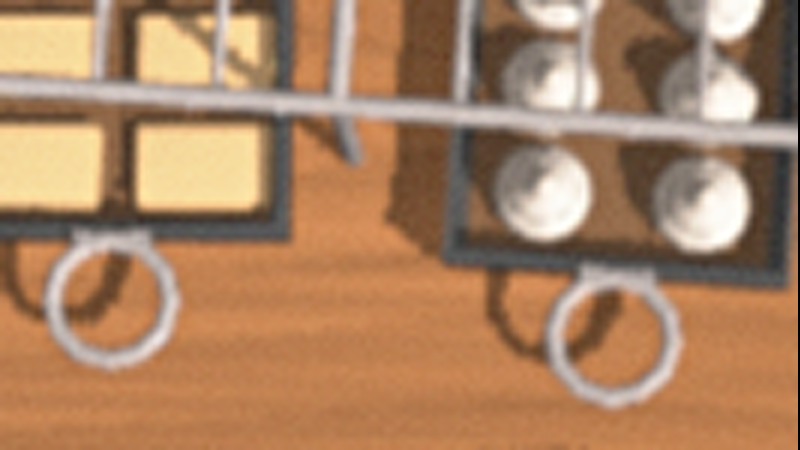

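Crop 1: in the top view the handle axis runs from (167,152) to (160,472) in crop pixels, with the rod bend at (175,52). In the scene part it runs from (583,270) down the rod and back to (608,62). Crop 2: the meringue eye is at (614,340), the biscuit eye at (112,303), and the meringue tray's front wall runs from (450,258) to (785,283).

Run:
```python
from h import *
t=dict(np.load("pics/top0.npz"));s=dict(np.load("pics/scene0.npz"))
f=lambda x,y,ox,oy:[(x+.5)/6-.5+ox,(y+.5)/6-.5+oy]
A=lambda x,y:f(x,y,150,240);B=lambda x,y:f(x-400,y,420,140);C=lambda x,y:f(x,y,236,135)
np.set_printoptions(precision=4,suppress=True)
F=tri(t,A(168,150),s,B(583,268));Bk=tri(t,A(160,472),s,B(608,62));print("tri",F,Bk)
P=onz(t,[A(168,150),A(160,472),A(175,52)],.088);print(P)
v=P[0]-P[1];print("handle len",np.linalg.norm(v),"yaw",np.degrees(np.arctan2(v[1],v[0])),"orig",P[1]+v/np.linalg.norm(v)*.065)
E=onz(t,[C(614,340),C(112,303)],.026);print("eyes",E)
W=onz(t,[C(450,256),C(785,283)],.025);w=W[0]-W[1];print("wall",W,np.linalg.norm(w),"tray yaw",np.degrees(np.arctan2(-w[0],w[1])))
R=onz(t,[[190,147],[398,159]],.13);w=R[0]-R[1];print("rack yaw",np.degrees(np.arctan2(-w[0],w[1])))
# eye in scene view: bright ring mask near (298,224)
print("eye scene px",proj(s,E))
# stand base corners in top (z .01)
print("stand",onz(t,[A(320,107),A(320,478)],.01))
```

```text
tri (array([0.4825, 0.312 , 0.093 ]), np.float64(0.002668843286447137)) (array([0.3629, 0.3117, 0.0977]), np.float64(0.0012068653201144383))
[[0.482  0.3148 0.088 ]
 [0.3609 0.3153 0.088 ]
 [0.5188 0.3132 0.088 ]]
handle len 0.1210277414896666 yaw -0.21553595320557556 orig [0.4259 0.315  0.088 ]
eyes [[ 0.6596 -0.0466  0.026 ]
 [ 0.6708  0.1536  0.026 ]]
wall [[ 0.6921  0.0192  0.025 ]
 [ 0.6837 -0.1146  0.025 ]] 0.13409250980007412 tray yaw -3.577275000352615
rack yaw -2.3754289746321646
eye scene px [[297.1355 223.6193]
 [373.2606 244.8269]]
stand [[0.4949 0.2762 0.01  ]
 [0.3459 0.273  0.01  ]]
```

Careful with the scale: shifts go in shares of 0.4 m and turns go in shares of 45 degrees. That gives: -0.04 m is -0.1, -0.03 m is -0.075, 6.3 degrees is 0.14.

nudge_tcp([
  {"turn":0.1378, "aperture":0.085},
  {"turn":0.1378, "aperture":0.085},
  {"turn":0.14, "aperture":0.085},
  {"pos":[0.1, -0.05, 0], "aperture":0.085},
  {"pos":[0.1, -0.075, 0], "aperture":0.085},
  {"pos":[0.1, -0.1, 0], "aperture":0.085},
  {"pos":[0.075, -0.1, 0], "aperture":0.085},
  {"pos":[0.05, -0.1, 0], "aperture":0.085},
  {"pos":[0.05, -0.1, 0], "aperture":0.085},
  {"pos":[0.05, -0.1, 0], "aperture":0.085},
], clamp_n=40)

```text
time_s: 1.1
position: [0.3825, -0.2732, 0.2421]
tool_rot: [[1.0, 0.001, -0.0], [0.001, -1.0, 0.0], [-0.0, -0.0, -1.0]]
ft_force: [0.3, -0.5, -0.2]
grip_width: 0.085
gripper_force: 0.0
```

nudge_tcp([
  {"pos":[0.025, -0.1, 0], "aperture":0.085},
  {"pos":[0.025, -0.1, 0], "aperture":0.085},
  {"pos":[0.025, -0.1, 0], "aperture":0.085},
  {"pos":[0.025, -0.1, 0], "aperture":0.085},
  {"pos":[0, -0.1, 0], "aperture":0.085},
  {"pos":[0, -0.1, 0], "aperture":0.085},
  {"pos":[0, -0.1, 0], "aperture":0.085},
  {"pos":[0, -0.1, 0], "aperture":0.085},
  {"pos":[0, -0.1, 0], "aperture":0.085},
  {"pos":[0, -0.1, 0], "aperture":0.085},
])

```text
time_s: 2.1
position: [0.4211, 0.1267, 0.2422]
tool_rot: [[1.0, 0.001, -0.0], [0.001, -1.0, -0.0], [-0.0, 0.0, -1.0]]
ft_force: [0.2, -1.2, 0.7]
grip_width: 0.0848
gripper_force: 0.0
```

Converted, -0.04 m is -0.1, -0.024 m is -0.06.

nudge_tcp([
  {"pos":[0, -0.1, 0], "aperture":0.085},
  {"pos":[0, -0.1, 0], "aperture":0.085},
  {"pos":[0, -0.1, 0], "aperture":0.085},
  {"pos":[0, -0.06, 0], "aperture":0.085},
  {"aperture":0.085},
  {"aperture":0.085},
  {"aperture":0.085},
])

```text
time_s: 2.8
position: [0.4213, 0.2682, 0.2422]
tool_rot: [[1.0, 0.001, -0.0], [0.001, -1.0, -0.0], [-0.0, 0.0, -1.0]]
ft_force: [-0.0, 0.3, 0.3]
grip_width: 0.0849
gripper_force: 0.0
```

Converted, 0.03 m is 0.075, -0.022 m is -0.055.

nudge_tcp([
  {"pos":[0.0075, -0.055, 0], "aperture":0.085},
  {"pos":[0.0075, -0.055, 0], "aperture":0.085},
  {"pos":[0, 0, 0.075], "aperture":0.085},
  {"pos":[0, 0, 0.075], "aperture":0.085},
  {"pos":[0, 0, 0.05], "aperture":0.085},
  {"aperture":0.085},
  {"aperture":0.085},
])

```text
time_s: 3.5
position: [0.4278, 0.3125, 0.1631]
tool_rot: [[1.0, 0.0, 0.0], [0.0, -1.0, 0.0], [0.0, -0.0, -1.0]]
ft_force: [-0.5, -0.9, 0.8]
grip_width: 0.0847
gripper_force: 0.0
```

Run:
```python
from rig import env, probe_bus, get_image
import cv2,numpy as np
from h import *
t=get_image("top");s=get_image("scene")
z=lambda im,x,y,w,h,k:cv2.resize(im[y:y+h,x:x+w,::-1],None,fx=k,fy=k,interpolation=cv2.INTER_CUBIC)
cv2.imwrite("pics/c3.png",np.hstack([z(t["pixels"],130,210,100,130,4),z(s["pixels"],400,90,100,130,4)]))
```

```text
(no output)
```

View pics/c3.png

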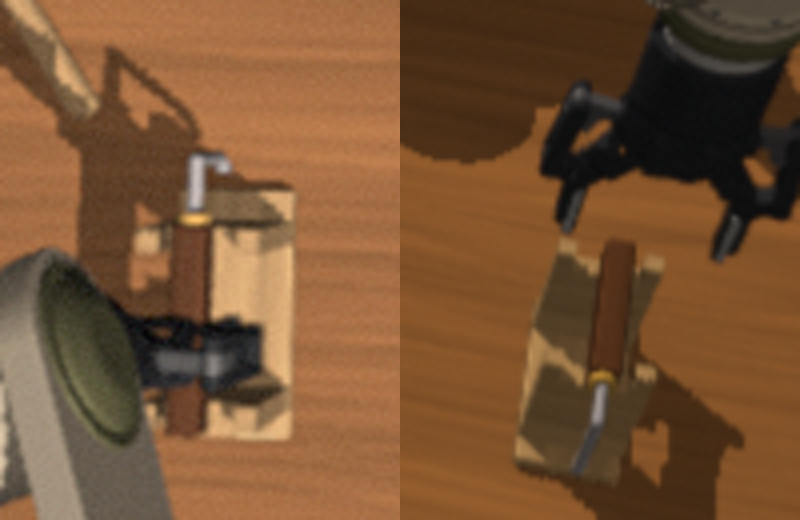

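The open jaws straddle the handle: in the top part the jaw is at (205,362) and the handle axis at x≈192, and the offset is parallax. I'll descend and grip.

Converted, 0.03 m is 0.075, 0.025 m is 0.0625.

nudge_tcp([
  {"pos":[0, 0, 0.075], "aperture":0.085},
  {"pos":[0, 0, 0.075], "aperture":0.085},
  {"pos":[0, 0, 0.0625], "aperture":0.085},
  {"aperture":0.085},
  {"aperture":0.04},
  {"aperture":0.01},
  {"aperture":0.01},
  {"aperture":0.01},
  {"aperture":0.01},
  {"aperture":0.01},
], clamp_n=60)

```text
time_s: 4.6
position: [0.4276, 0.3132, 0.0782]
tool_rot: [[1.0, 0.001, 0.001], [0.001, -1.0, 0.001], [0.001, -0.001, -1.0]]
ft_force: [-1.3, -0.8, 6.7]
grip_width: 0.0192
gripper_force: 59.4
```

Converted, -0.03 m is -0.075, 0.012 m is 0.03.

nudge_tcp([
  {"pos":[0, 0, -0.05], "aperture":0.01},
  {"pos":[0, 0, -0.075], "aperture":0.01},
  {"pos":[0, 0, -0.075], "aperture":0.01},
  {"pos":[0, 0, -0.05], "aperture":0.01},
  {"pos":[0.03, 0.075, 0], "aperture":0.01},
  {"pos":[0.03, 0.075, 0], "aperture":0.01},
  {"pos":[0.03, 0.075, 0], "aperture":0.01},
  {"pos":[0.03, 0.075, 0], "aperture":0.01},
  {"pos":[0.03, 0.075, 0], "aperture":0.01},
  {"pos":[0.03, 0.075, 0], "aperture":0.01},
])

```text
time_s: 5.6
position: [0.4996, 0.1318, 0.1773]
tool_rot: [[1.0, 0.001, -0.0], [0.001, -1.0, 0.0], [-0.0, -0.0, -1.0]]
ft_force: [0.3, 0.2, -2.0]
grip_width: 0.0193
gripper_force: 58.9
```

nudge_tcp([
  {"pos":[0.03, 0.075, 0], "aperture":0.01},
  {"pos":[0.03, 0.075, 0], "aperture":0.01},
  {"pos":[0.03, 0.075, 0], "aperture":0.01},
  {"pos":[0.03, 0.075, 0], "aperture":0.01},
  {"pos":[0.03, 0.075, 0], "aperture":0.01},
  {"pos":[0.025, 0.0625, 0], "turn":0.0533, "aperture":0.01},
  {"aperture":0.01},
  {"aperture":0.01},
])

```text
time_s: 6.4
position: [0.5694, -0.0418, 0.177]
tool_rot: [[0.999, -0.041, -0.001], [-0.041, -0.999, 0.001], [-0.001, -0.0, -1.0]]
ft_force: [-0.5, 0.6, -1.6]
grip_width: 0.0187
gripper_force: 58.9
```

Run:
```python
from rig import env, probe_bus, get_image
import cv2,numpy as np
t=get_image("top");s=get_image("scene")
np.savez("pics/t4.npz",**t);np.savez("pics/s4.npz",**s)
z=lambda im,x,y,w,h,k:cv2.resize(im[y:y+h,x:x+w,::-1],None,fx=k,fy=k,interpolation=cv2.INTER_CUBIC)
cv2.imwrite("pics/c4.png",np.hstack([z(t["pixels"],305,145,66,90,6),z(s["pixels"],265,165,66,90,6)]))
```

```text
(no output)
```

View pics/c4.png

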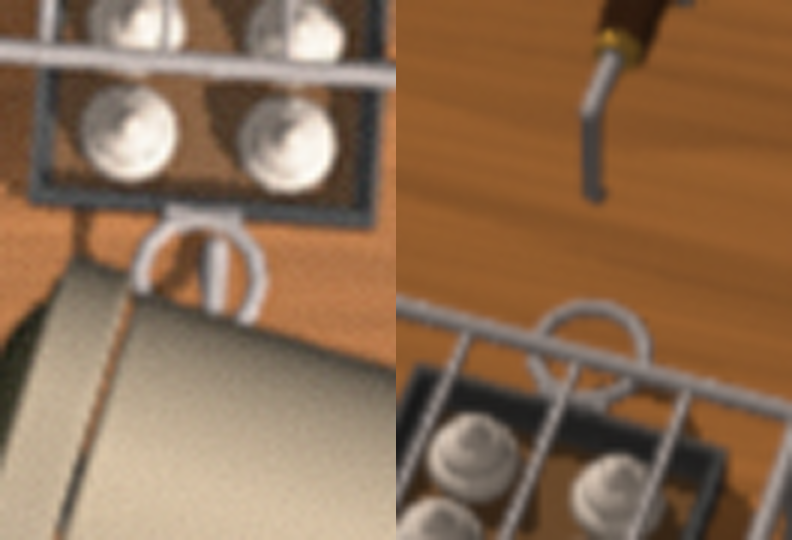

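The top part shows the rod end at (214,240), over the eye at (200,273). The scene part shows the bend at (592,108) and the prong end at (598,198). I'll turn those into positions.

Run:
```python
from h import *
np.set_printoptions(precision=4,suppress=True)
t=dict(np.load("pics/t4.npz"));s=dict(np.load("pics/s4.npz"))
f=lambda x,y,ox,oy:[(x+.5)/6-.5+ox,(y+.5)/6-.5+oy]
T=lambda x,y:f(x,y,305,145);S=lambda x,y:f(x-396,y,265,165)
print("bend tri",tri(t,T(214,242),s,S(592,110)))
print("top bend z.187",onz(t,[T(214,238)],.187))
print("scene bottom z.125",onz(s,[S(598,198)],.125),"bend .185",onz(s,[S(592,112)],.185))
print("eye tri",tri(t,T(200,273),s,S(589,355)),onz(t,[T(200,273)],.026),onz(s,[S(589,355)],.026))
a=np.array([.9991,-.0416]);o=np.array([.5694,-.0418])
print("exp tip",o+.085*a,"exp prong",o+.09*a)
```

```text
bend tri (array([ 0.6582, -0.0442,  0.1902]), np.float64(0.00022928412509254638))
top bend z.187 [[ 0.6599 -0.0445  0.187 ]]
scene bottom z.125 [[ 0.6503 -0.0449  0.125 ]] bend .185 [[ 0.6551 -0.0451  0.185 ]]
eye tri (array([ 0.6621, -0.0466,  0.029 ]), np.float64(0.00040759276023227614)) [[ 0.6623 -0.0466  0.026 ]] [[ 0.6602 -0.0475  0.026 ]]
exp tip [ 0.6543 -0.0453] exp prong [ 0.6593 -0.0455]
```

Converted, 0.03 m is 0.075, 0.004 m is 0.01.

nudge_tcp([
  {"pos":[0.01, 0.0025, 0.05], "aperture":0.01},
  {"pos":[0, 0, 0.075], "aperture":0.01},
  {"pos":[0, 0, 0.05], "aperture":0.01},
  {"pos":[0, 0, 0.025], "aperture":0.01},
  {"aperture":0.01},
])

```text
time_s: 7.0
position: [0.5731, -0.0421, 0.0965]
tool_rot: [[0.999, -0.039, -0.002], [-0.039, -0.999, 0.001], [-0.002, -0.001, -1.0]]
ft_force: [-0.6, 0.6, -0.0]
grip_width: 0.0195
gripper_force: 58.9
```

nudge_tcp([
  {"pos":[0, 0, 0.025], "aperture":0.01},
  {"pos":[0, 0, 0.025], "aperture":0.01},
  {"pos":[0, 0, 0.025], "aperture":0.01},
  {"pos":[0, 0, 0.0175], "aperture":0.01},
  {"aperture":0.01},
  {"aperture":0.01},
])

```text
time_s: 7.6
position: [0.5738, -0.043, 0.0603]
tool_rot: [[0.999, -0.04, 0.0], [-0.04, -0.999, -0.0], [0.0, 0.0, -1.0]]
ft_force: [0.2, 0.3, -2.1]
grip_width: 0.0189
gripper_force: 58.9
```

Run:
```python
from rig import env, probe_bus, get_image
import cv2,numpy as np
t=get_image("top");s=get_image("scene")
z=lambda im,x,y,w,h,k:cv2.resize(im[y:y+h,x:x+w,::-1],None,fx=k,fy=k,interpolation=cv2.INTER_CUBIC)
cv2.imwrite("pics/c5.png",np.hstack([z(t["pixels"],305,145,66,90,6),z(s["pixels"],265,165,66,90,6)]))
```

```text
(no output)
```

View pics/c5.png

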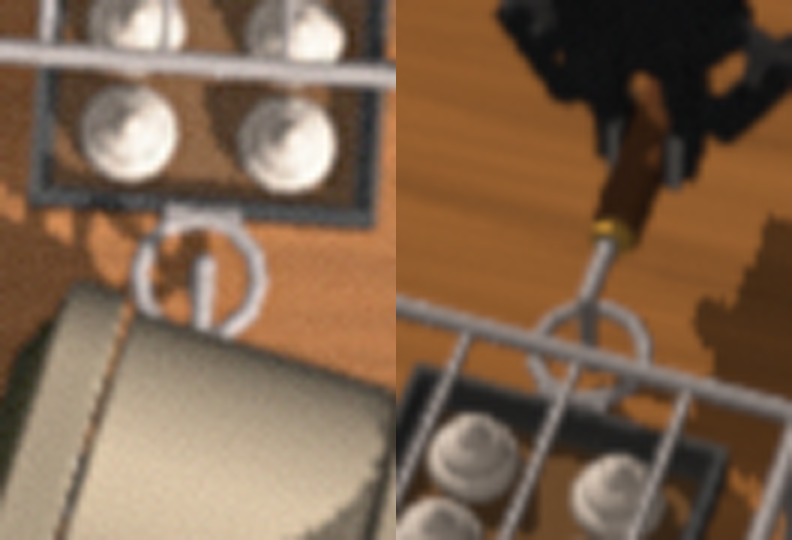

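The prong stands inside the ring: in the top part the rod end at (205,262) is within the ring centred at (200,273), and the scene part agrees. I'll drag along the tool's -x, which is the rack axis.

Converted, -0.006 m is -0.015, -0.005 m is -0.0125.

nudge_tcp([
  {"pos":[-0.0125, 0, 0], "aperture":0.01},
  {"pos":[-0.0125, 0, 0], "aperture":0.01},
  {"pos":[-0.0125, 0, 0], "aperture":0.01},
  {"pos":[-0.0125, 0, 0], "aperture":0.01},
  {"pos":[-0.015, 0, 0], "aperture":0.01},
  {"pos":[-0.015, 0, 0], "aperture":0.01},
  {"pos":[-0.015, 0, 0], "aperture":0.01},
  {"pos":[-0.015, 0, 0], "aperture":0.01},
  {"pos":[-0.015, 0, 0], "aperture":0.01},
], clamp_n=80)

```text
time_s: 8.6
position: [0.5234, -0.0409, 0.0604]
tool_rot: [[0.999, -0.04, 0.0], [-0.04, -0.999, -0.0], [0.0, 0.0, -1.0]]
ft_force: [2.2, 0.3, -1.2]
grip_width: 0.0186
gripper_force: 82.4
```

nudge_tcp([
  {"pos":[-0.02, 0, 0], "aperture":0.01},
  {"pos":[-0.02, 0, 0], "aperture":0.01},
  {"pos":[-0.02, 0, 0], "aperture":0.01},
  {"pos":[-0.02, 0, 0], "aperture":0.01},
  {"pos":[-0.02, 0, 0], "aperture":0.01},
  {"pos":[-0.02, 0, 0], "aperture":0.01},
  {"pos":[-0.02, 0, 0], "aperture":0.01},
  {"pos":[-0.02, 0, 0], "aperture":0.01},
  {"pos":[-0.02, 0, 0], "aperture":0.01},
  {"pos":[-0.02, 0, 0], "aperture":0.01},
])

```text
time_s: 9.6
position: [0.4432, -0.0377, 0.0603]
tool_rot: [[0.999, -0.04, 0.0], [-0.04, -0.999, -0.0], [0.0, 0.0, -1.0]]
ft_force: [3.1, -0.1, -1.5]
grip_width: 0.0187
gripper_force: 82.4
```

nudge_tcp([
  {"pos":[-0.02, 0, 0], "aperture":0.01},
  {"pos":[-0.02, 0, 0], "aperture":0.01},
  {"pos":[-0.0125, 0, 0], "aperture":0.01},
  {"pos":[-0.005, 0, 0], "aperture":0.01},
  {"aperture":0.01},
  {"aperture":0.01},
])

```text
time_s: 10.2
position: [0.4205, -0.0366, 0.0602]
tool_rot: [[0.999, -0.04, -0.001], [-0.04, -0.999, 0.0], [-0.001, -0.0, -1.0]]
ft_force: [1.1, 0.4, -1.5]
grip_width: 0.0187
gripper_force: 82.5
```

Run:
```python
from rig import env, probe_bus, get_image
import cv2,numpy as np
t=get_image("top");s=get_image("scene")
np.savez("pics/t6.npz",**t)
z=lambda im,x,y,w,h,k:cv2.resize(im[y:y+h,x:x+w,::-1],None,fx=k,fy=k,interpolation=cv2.INTER_CUBIC)
cv2.imwrite("pics/c6.png",np.hstack([z(t["pixels"],225,130,130,140,3),z(s["pixels"],240,150,130,140,3)]))
```

```text
(no output)
```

View pics/c6.png

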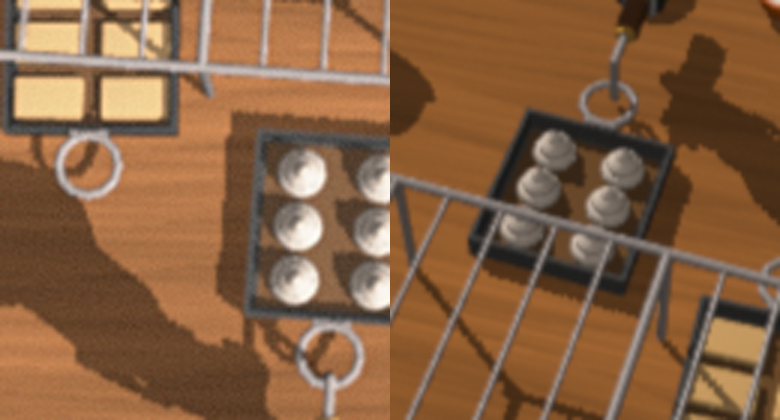

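Top part: the tray's back-left wall corner is at (259,131) and the eye at (331,354). I'll compute how far the back edge is from the rack front.

Run:
```python
from h import *
np.set_printoptions(precision=4,suppress=True)
t=dict(np.load("pics/t6.npz"))
f=lambda x,y:[(x+.5)/3-.5+225,(y+.5)/3-.5+130]
print(onz(t,[f(259,130),f(388,137),f(246,314)],.025),onz(t,[f(331,354),f(88,164)],.026))
print(onz(t,[f(211,95)],0))
```

```text
[[ 0.7023  0.0184  0.025 ]
 [ 0.6986 -0.0846  0.025 ]
 [ 0.5557  0.026   0.025 ]] [[ 0.5253 -0.0418  0.026 ]
 [ 0.6726  0.1542  0.026 ]]
[[0.7336 0.0586 0.    ]]
```

The tray is about 28 mm clear of the rack front, and the biscuit tray hasn't moved. Now I'll unhook and return.

Converted, -0.03 m is -0.075, 0.008 m is 0.02, -2.3 degrees is -0.0511.

nudge_tcp([
  {"pos":[0.0175, 0, 0], "aperture":0.01},
  {"pos":[0.02, 0, 0], "aperture":0.01},
  {"aperture":0.01},
  {"pos":[0, 0, -0.025], "aperture":0.01},
  {"pos":[0, 0, -0.05], "aperture":0.01},
  {"pos":[0, 0, -0.075], "aperture":0.01},
  {"pos":[0, 0, -0.075], "aperture":0.01},
  {"pos":[0, 0, -0.075], "aperture":0.01},
  {"turn":-0.0511, "aperture":0.01},
  {"aperture":0.01},
])

```text
time_s: 11.3
position: [0.4356, -0.0373, 0.1814]
tool_rot: [[1.0, 0.0, 0.002], [0.0, -1.0, -0.001], [0.002, 0.001, -1.0]]
ft_force: [0.2, 0.1, -2.9]
grip_width: 0.0187
gripper_force: 82.5
```

nudge_tcp([
  {"pos":[0, -0.075, 0], "aperture":0.01},
  {"pos":[0, -0.075, 0], "aperture":0.01},
  {"pos":[0, -0.075, 0], "aperture":0.01},
  {"pos":[0, -0.075, 0], "aperture":0.01},
  {"pos":[0, -0.075, 0], "aperture":0.01},
  {"pos":[0, -0.075, 0], "aperture":0.01},
  {"pos":[0, -0.075, 0], "aperture":0.01},
  {"pos":[0, -0.075, 0], "aperture":0.01},
  {"aperture":0.01},
  {"aperture":0.01},
])

```text
time_s: 12.3
position: [0.4353, 0.2027, 0.1798]
tool_rot: [[1.0, 0.0, -0.002], [0.0, -1.0, -0.001], [-0.002, 0.001, -1.0]]
ft_force: [-0.4, -0.5, -1.3]
grip_width: 0.0187
gripper_force: 82.5
```

Next: dx −0.0078, dy +0.1105, then down 0.10.

Converted, -0.03 m is -0.075, -0.0205 m is -0.0513.

nudge_tcp([
  {"pos":[-0.01, -0.075, 0], "aperture":0.01},
  {"pos":[-0.01, -0.075, 0], "aperture":0.01},
  {"pos":[0, -0.075, 0], "aperture":0.01},
  {"pos":[0, -0.0513, 0], "aperture":0.01},
  {"aperture":0.01},
  {"pos":[0, 0, 0.075], "aperture":0.01},
  {"pos":[0, 0, 0.075], "aperture":0.01},
  {"pos":[0, 0, 0.05], "aperture":0.01},
  {"aperture":0.01},
  {"aperture":0.01},
])

```text
time_s: 13.3
position: [0.4284, 0.3123, 0.1009]
tool_rot: [[1.0, -0.002, -0.0], [-0.002, -1.0, -0.0], [-0.0, 0.0, -1.0]]
ft_force: [0.1, -0.6, -1.4]
grip_width: 0.019
gripper_force: 82.5
```

Run:
```python
from rig import env, probe_bus, get_image
import cv2,numpy as np
t=get_image("top");s=get_image("scene")
z=lambda im,x,y,w,h,k:cv2.resize(im[y:y+h,x:x+w,::-1],None,fx=k,fy=k,interpolation=cv2.INTER_CUBIC)
cv2.imwrite("pics/c7.png",np.hstack([z(t["pixels"],130,210,100,130,4),z(s["pixels"],400,90,100,130,4)]))
```

```text
(no output)
```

View pics/c7.png

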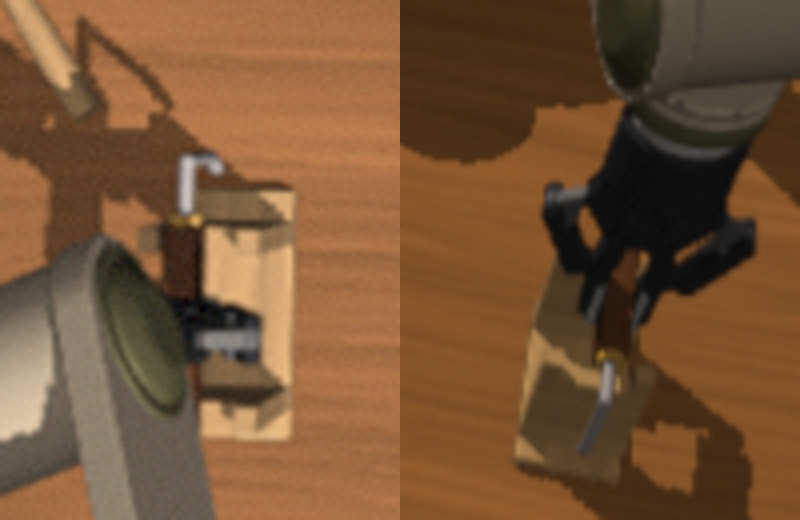

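The hook is in line above its notches: the bend is at (188,160), against (197,160) when it was seated, and being 22 mm higher accounts for that. I'll lower it and check for contact.

Converted, 0.008 m is 0.02, 0.007 m is 0.0175.

nudge_tcp([
  {"pos":[-0.0013, -0.0025, 0.02], "aperture":0.01},
  {"pos":[0, 0, 0.0175], "aperture":0.01},
  {"pos":[0, 0, 0.01], "aperture":0.01},
  {"pos":[0, 0, 0.0075], "aperture":0.01},
  {"aperture":0.01},
  {"aperture":0.01},
  {"aperture":0.01},
])

```text
time_s: 14.1
position: [0.4274, 0.3142, 0.0784]
tool_rot: [[1.0, -0.0, 0.0], [-0.0, -1.0, 0.0], [0.0, -0.0, -1.0]]
ft_force: [-0.7, -0.7, -0.2]
grip_width: 0.019
gripper_force: 82.8
```

Converted, 0.0005 m is 0.0013.

nudge_tcp([
  {"pos":[0, 0, 0.0013], "aperture":0.01},
  {"aperture":0.01},
  {"aperture":0.025},
  {"aperture":0.03},
  {"aperture":0.05},
  {"aperture":0.085},
  {"aperture":0.085},
  {"aperture":0.085},
  {"aperture":0.085},
  {"aperture":0.085},
], clamp_n=30)

```text
time_s: 15.1
position: [0.4274, 0.3141, 0.0778]
tool_rot: [[1.0, -0.0, -0.0], [-0.0, -1.0, 0.0], [-0.0, -0.0, -1.0]]
ft_force: [-0.1, -0.3, 0.3]
grip_width: 0.0851
gripper_force: 0.0
```

nudge_tcp([
  {"pos":[0, 0, -0.05], "aperture":0.085},
  {"pos":[0, 0, -0.075], "aperture":0.085},
  {"pos":[0, 0, -0.075], "aperture":0.085},
  {"pos":[0, 0, -0.075], "aperture":0.085},
  {"pos":[0, 0, -0.075], "aperture":0.085},
  {"pos":[-0.05, -0.05, 0], "aperture":0.085},
  {"pos":[-0.075, -0.05, 0], "aperture":0.085},
  {"pos":[-0.075, -0.05, 0], "aperture":0.085},
  {"aperture":0.085},
  {"aperture":0.085},
])

```text
time_s: 16.1
position: [0.3472, 0.3744, 0.218]
tool_rot: [[1.0, 0.001, 0.0], [0.001, -1.0, -0.0], [0.0, 0.0, -1.0]]
ft_force: [-0.4, 0.3, -0.4]
grip_width: 0.085
gripper_force: 0.0
```

Run:
```python
from rig import env, probe_bus, get_image
import cv2,numpy as np
t=get_image("top");s=get_image("scene")
z=lambda im,x,y,w,h,k:cv2.resize(im[y:y+h,x:x+w,::-1],None,fx=k,fy=k,interpolation=cv2.INTER_CUBIC)
a=z(t["pixels"],150,240,66,90,6);a2=z(s["pixels"],420,140,60,75,6)
m=np.zeros((540,770,3),np.uint8);m[:540,:396]=a;m[:450,400:760]=a2
cv2.imwrite("pics/c8.png",m)
```

```text
(no output)
```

View pics/c8.png

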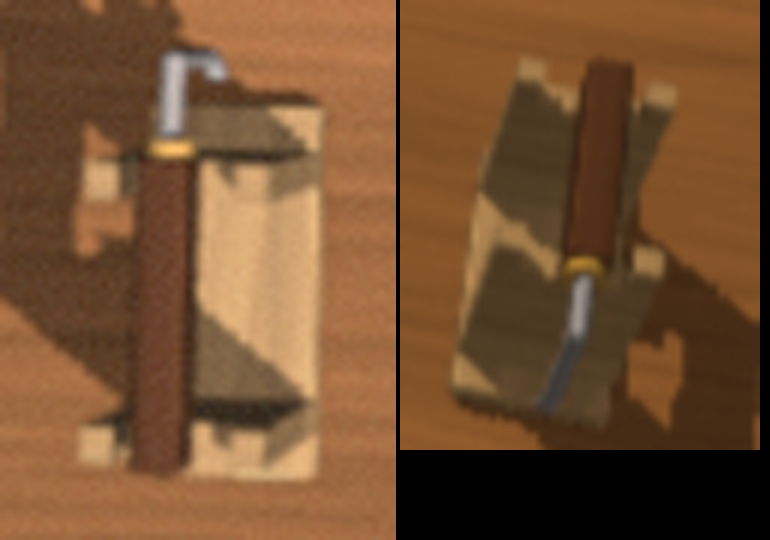

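The hook lies on its stand as at the start (bend (175,52), handle back end (160,472)), and the gripper is clear. I'll hand in.

```bash
python3 -c "
from rig import env, probe_bus, get_image
print(env.close_job())"
```

```text
the job is handed in; nothing more can be done
None
```

The meringue tray is out, about 28 mm clear of the rack, the hook is back on its stand as it was, the biscuit tray has not moved, and the job was handed in after about 16 s.

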